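# Stow the clamp bar, shut the drawer, show the card to the inspection camera

### The arm

A 7-joint arm with a two-finger parallel gripper is mounted at the origin on the work surface. World frame = base frame: x ahead of the robot, y to its left, z up, the work surface at z = 0. Lengths are in m, angles in degrees, forces in N, time in s.
With the tool pointing down it reaches from about 0.425 to 0.875 m from the base axis. Payload 8.4 kg.
Tool frame: the origin (TCP) lies on the centre line of the jaws, within the pads' length; the fingertips stand 19 mm ahead of it and the grasp point (between the pads) is the TCP; z points along the fingers, y is the line along which they close (so a half turn about z gives the same grasp; the last joint's range is limited). The gripper opens to 87 mm and grips with 3 to 60 N. Pads are 19 mm wide; open, the fingers measure 117 mm over their backs; the gripper's body (75 mm by 190 mm) begins 51 mm behind the grasp point.
Start: joints at [-81.314, 19.091, 2.286, 83.961, -0.768, 76.965, -3.352], TCP at [0.161, 0.63, 0.242] pointing down, gripper open.
Joint ranges: [-147.57, 147.57], [-21.85, 119.76], [-74.77, 79.35], [14.55, 137.4], [-85.83, 265.84], [4.83, 119.75], [-152.11, 152.11]. Speed limits (degrees/s): [127.2, 127.2, 159.86, 159.86, 180, 180, 180].

### API

Orientations are given as [roll, pitch, yaw] about the fixed x, y, z axes, in that order (R = Rz(yaw) Ry(pitch) Rx(roll)).
In Python, from station import bot gives the robot as it stands.
- The arm moves only by the tool send_rows, never from a script. Its argument "series" is a list of rows, each a list of 7 numbers: the shift along the tool's x, y, z in mm, then the turn, a rotation vector about the tool's x, y, z in rad, then the opening, from 0 (shut) to 1 (fully open). In form: [[tx, ty, tz, ax, ay, az, jaw], ...]. A call has 1 to 12 rows; each row shifts and turns the commanded pose from where the row before left it, along the tool's axes as they then stand; what a row does not reach is not made up. A row lasts 1/12 s, in which the tool goes at most 41.7 mm and 7.16 degrees, less where a joint would pass 70% of its speed; a pose out of reach is approached as far as the arm can. A call is refused whole if a number of a shift passes 41.7 or a number of a turn 0.125, either way. A call with a gripper value outside its range is refused whole. The fingers move at their own pace and stop on an object; "squeeze" is the grip in N (left out, the last holds). Time passes only in rows, so rows that do not move let the fingers close. It gives the time, the measured TCP pose, the force, the opening and the grip force at its end, in the units of the state.
- bot.get_state(): the state, without advancing time (a new reading comes with each control period).
- bot.capture(name): name is "side" or "top"; returns the picture (480x640x3 uint8, red, green, blue); there is no depth.
- bot.camera_model(name): a dict with "fx", "fy", "cx", "cy" (pixels), "k1" (the pictures are not rectified: a ray, as slopes to the right and down, at radius r is drawn at 1 + k1 r^2 times it, then the intrinsics apply), "rvec" (rotation vector, rad) and "tvec" (3), from world to camera coordinates, as OpenCV has them. Camera axes: x right, y down, z forward; pixel columns grow to the right and rows downward; lengths in m; the calibration is good to about 2 mm. A picture is of the moment at which its call begins. camera_model takes no time and is no camera call.
- bot.job_done(): hands the job in; it is judged then, once.
Trained networks look in the newest picture that a camera, given by its name, has taken for a name from the list of things; names that differ only in an ending like _2 or _b are one class to them, and where a whole thing is asked for, a point or a joint stands for the part that bears it (a point fixed in the world has none). Each returns a list of dicts, best first, with "confidence" (0 to 1); they miss things now and then, are a little off and sometimes report something else, mostly with a low value. They report only what shows in the picture. A call takes as long as a camera call.
- bot.silhouettes(camera, label): "pixels" (480x640 bool, what is visible of it) and "position" ([column, row] in pixels, amid what is visible of it).
- bot.place_of(camera, label): "position" ([column, row] in pixels: a listed point, or the origin of a listed thing).
The state is a dict: "t": time; "q": joint angles; "joint_vel": joint speeds; "tau": joint torques, N m; "tcp_pos": TCP position; "tool_rot": TCP orientation; "contact_force": force on the tool from outside, world axes, zero at the start; "ft_torque": the same for the moment, N m; "grip_width": finger opening in m; "grasp_force": force on a finger pad.
Only numpy, scipy, OpenCV 4.12 (cv2) and the standard library are available. Lean on these libraries where they do the work, as an engineer would, in place of code of your own. Each camera call takes 0.05 s, during which the arm holds its last target. There are 200 camera calls.

### The job

The card rack is unlocked for inspection: lay the loose aluminium clamp bar in the open drawer of the small parts cabinet and push the drawer fully shut so that the bar cannot go astray. Only then draw the card with the round coil up out of the rack, leaving the other two cards in place, and hold it still in the air in front of the inspection camera without touching the camera: grip bar uppermost, coil side square to the lens, middle of the card on the lens axis and 12 cm from the glass. Finish while holding it there; do not put it down or let go.

Things in the scene. Friction and masses are not known exactly. Their poses are not given: they have to be found in the camera images.
- clamp_bar: The loose clamp bar, lying flat on the bench to the left of the rack as the robot sees it: plain aluminium, 70 long (its x) x 12 wide (its y) x 12 high (its z), with two round dark screw heads 11 in diameter, 6 high, on top, 27 either side of the middle. Origin: centre of its underside. About 35 to 70 g.
- parts_drawer0 (a joint): Slide of the top drawer of the small grey two-drawer parts cabinet (200 deep, 170 wide, 124 high, fixed on the bench to the robot's right, drawers towards the robot). Value in m: 0 fully shut, about 0.105 to 0.13 at the start; the end stop is at 0.134. About 1 N of friction, no spring or catch: it stays where it is left.
- drawer_floor (a point): Centre of that drawer's inner floor, 72 above the bench; moves with it. x points into the cabinet (the way it shuts), z up. Inside 155 (x) x 128 (y), walls 30 above the floor; front panel x -83 to -98, 40 above the floor. Open by d mm, the floor from x = -77 to d-83 is clear of the cabinet's roof (top 124 above the bench).
- parts_drawer0_handle (a point): Middle of the steel bar handle of that drawer: a level round bar 11 in diameter, 85 long, along y of drawer_floor, 35 in front of the drawer's front panel, 91 above the bench; its axes are those of drawer_floor. Push it along +x to shut the drawer.
- rack: Black card rack fixed on the bench, 90 (x) x 180 (y) x 30 high, origin at the centre of its underside. Three cards stand in a row along its y, 55 apart, in slots 15 deep (slot floor 15 above the bench, about 0.5 play each side), so they can lean a few degrees; they lift straight up. Which card is in which slot varies.
- coil_card: Card to show, upright in the rack, its top 95 above the bench: 56 wide (x), 80 high (z); black foot 50 x 8 x 17, green board 3 thick, on top an aluminium grip bar 56 (x) x 10 (y) x 22 high. Its +y side has one round copper coil, 30 in diameter, 13 off the board, centred 34 up; the other side is bare. Origin: centre of the foot's underside; axes as the rack's at the start. 0.08 to 0.17 kg.
- coil_card_mid (a point): Middle of the coil card: 40 above its origin along its z. Axes of the card.
- fin_card: Card of the same size and make, to be left in the rack: on its +y side a finned aluminium heat sink 46 wide, 30 high, 13 off the board. Origin and axes as for the coil card.
- block_card: Card of the same size and make, to be left in the rack: on its +y side two black blocks, each 18 wide, 28 high, 13 off the board. Origin and axes as for the coil card.
- camera: Inspection camera on a stand fixed on the bench: base plate (16 high), post 18 thick, 346 high, black tube 44 thick, 110 long, looking towards the robot and 30 degrees down, white ring light 68 wide round the lens. Origin on the bench under the focus point; x level, towards the camera. In its frame: glass at (104, 0, 260), post at (152, 48), base plate x 142 to 262, y -55 to 75.
- focus (a point): Where to hold the middle of the card: on the lens axis, 120 in front of the glass, 200 above the bench. y points to the lens along its axis (30 degrees above level), z is up in the camera's picture (30 degrees from vertical, leaning away from the camera), x level. The card is right when its x, y and z point as these do.

How it is judged:
By the outcome, as a careful person would: the job done as asked, in the order asked, and still so for the second after the job is handed in, while the arm keeps its last pose, push and grip.
It also fails if it takes over 61 s, if anything falls off the work surface, if the arm or the gripper's body presses on something with over 40 N, if the wrist force passes 120 N, or if a joint passes its speed limit or range.

## Working session

There is one attempt and no reset: what is moved stays moved. The work goes in short steps, Python scripts to look and compute and a tool call to move; the robot and the scene stay as the last step left them, time stands still between calls to the robot, and variables do not carry over. Pictures are saved under pics/ and viewed, at most 10 in all, crops included, and the job is handed in when it is done.

Besides the shell and the picture viewer there is one more tool, called by a JSON object that holds its "api" and its "payload". send_rows: Moves the arm, as the interface text tells. Its arguments: {"type":"object","properties":{"series":{"type":"array"},"squeeze":{"type":"number"}},"required":["series"]}

```bash
mkdir -p pics; ls
python3 - <<'E'
from station import bot
import cv2
s=bot.get_state();print(s['t'],s['tcp_pos'],s['tool_rot'],s['grip_width'])
for c in('side','top'):
    im=bot.capture(c);cv2.imwrite(f'pics/{c}0.png',im[:,:,::-1]);print(c,bot.camera_model(c))
    for l in['clamp_bar','drawer_floor','parts_drawer0_handle','rack','coil_card','coil_card_mid','fin_card','block_card','camera','focus']:
        print(l,[([round(float(v)) for v in d['position']],round(float(d['confidence']),2)) for d in bot.place_of(c,l)][:3])
E
```

```text
pics
0.0 [0.16122568 0.62924542 0.24065115] [-1.79908252e+02  5.44740475e-03  1.65631036e+02] 0.08715391196465279
side {'fx': 491.3609722833123, 'fy': 491.3609722833123, 'cx': 319.20344342044103, 'cy': 236.55299400624577, 'k1': 0.038428576923707804, 'rvec': array([ 0.63884956, -2.53674637,  1.26245589]), 'tvec': array([0.49014167, 0.30286136, 0.68924984])}
clamp_bar [([295, 461], 0.84)]
drawer_floor [([364, 194], 0.58)]
parts_drawer0_handle [([425, 200], 0.74), ([344, 338], 0.48)]
rack [([344, 344], 0.6), ([344, 336], 0.18)]
coil_card [([323, 357], 0.58)]
coil_card_mid [([324, 341], 0.81)]
fin_card [([345, 336], 0.92)]
block_card [([358, 320], 0.76)]
camera []
focus [([324, 357], 0.5)]
top {'fx': 479.9142477798339, 'fy': 479.9142477798339, 'cx': 326.78033406285016, 'cy': 238.9579630588912, 'k1': -0.057180896787415565, 'rvec': array([ 2.19524936, -2.17800885,  0.11355012]), 'tvec': array([-0.02777575,  0.60504899,  1.01656712])}
clamp_bar [([195, 305], 0.52)]
drawer_floor [([468, 237], 0.87)]
parts_drawer0_handle [([474, 298], 0.93)]
rack [([324, 292], 0.6), ([301, 294], 0.56)]
coil_card [([274, 290], 0.51)]
coil_card_mid [([270, 289], 0.68)]
fin_card [([299, 289], 0.73)]
block_card [([325, 293], 0.59)]
camera [([274, 288], 0.73)]
focus []
```

View pics/side0.png

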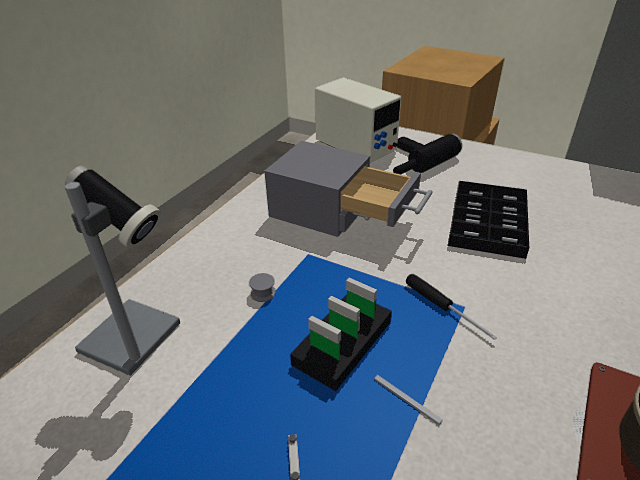

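View pics/top0.png

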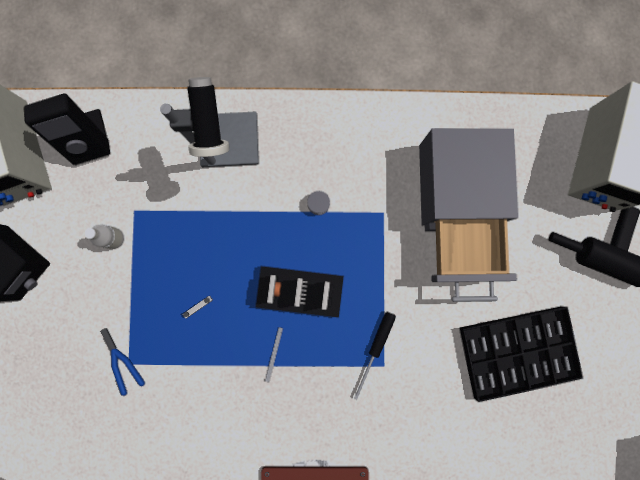

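The side view shows the bar near (294,457), the rack near (340,340), the ring light near (140,224) and the handle near (420,200). In the top view, the coil card is the left one at (272,290), with its coil facing picture right. The drawer is at (472,250), open towards the robot. The next step is fitting the poses to silhouettes.

```bash
cat > h.py <<'E'
import numpy as np, cv2
from station import bot
from scipy.optimize import minimize
from scipy.spatial.transform import Rotation as Ro
M={c:bot.camera_model(c) for c in('side','top')}
def proj(c,P):
    m=M[c];X=cv2.Rodrigues(m['rvec'])[0]@np.atleast_2d(P).T+np.reshape(m['tvec'],(3,1))
    s=X[:2]/X[2];s=s*(1+m['k1']*(s**2).sum(0))
    return (s*np.array([[m['fx']],[m['fy']]])+np.array([[m['cx']],[m['cy']]])).T
def plane(c,uv,z):
    m=M[c];uv=np.atleast_2d(uv).astype(float);d=np.c_[(uv[:,0]-m['cx'])/m['fx'],(uv[:,1]-m['cy'])/m['fy']];s=d.copy()
    for _ in range(20): s=d/(1+m['k1']*(s**2).sum(1,keepdims=True))
    R=cv2.Rodrigues(m['rvec'])[0];r=np.c_[s,np.ones(len(s))]@R;o=-R.T@np.ravel(m['tvec'])
    return o+r*((z-o[2])/r[:,2])[:,None]
def box(x0,x1,y0,y1,z0,z1): return np.array([[x,y,z] for x in(x0,x1) for y in(y0,y1) for z in(z0,z1)])/1e3
def place(p,P): return Ro.from_euler('z',p[2]).apply(P)+[p[0],p[1],0]
def mask(c,p,parts,S=4):
    m=np.zeros((480*S,640*S),np.uint8)
    for P in parts:
        h=cv2.convexHull(((proj(c,place(p,P))+.5)*S-.5).astype(np.float32))
        cv2.fillConvexPoly(m,h.round().astype(int),1)
    return cv2.resize(m.astype(np.float32),(640,480),interpolation=cv2.INTER_AREA)
def fit(p0,parts,masks):
    def f(v):
        p=np.array(v)*[.01,.01,.1]; e=0
        for c,m in masks.items():
            a=mask(c,p,parts); e+=1-np.minimum(a,m).sum()/np.maximum(a,m).sum()
        return e
    v0=np.array(p0)/[.01,.01,.1]
    r=minimize(f,v0,method='Nelder-Mead',options=dict(initial_simplex=[v0]+[v0+2*e for e in np.eye(3)],maxiter=120,xatol=.01))
    return r.x*[.01,.01,.1],r.fun
def sil(c,l):
    d=bot.silhouettes(c,l)
    return (d[0]['pixels'].astype(np.float32),d[0]['confidence'],d[0]['position']) if d else None
def cyl(a,b,r):
    a,b=np.array(a,float),np.array(b,float);d=(b-a)/np.linalg.norm(b-a);u=np.cross(d,[0,1,.3]);u/=np.linalg.norm(u);w=np.cross(d,u)
    t=np.linspace(0,6.283,24)[:,None];k=r*(np.cos(t)*u+np.sin(t)*w);return np.r_[a+k,b+k]/1e3
BAR=[box(-35,35,-6,6,0,12),cyl([-27,0,12],[-27,0,18],5.5),cyl([27,0,12],[27,0,18],5.5)]
ax=np.array([.8660254,0,.5]);g=np.array([104,0,260.])
CAM=[box(142,262,-55,75,0,16),box(143,161,39,57,0,346),cyl(g,g+110*ax,22),cyl(g-3*ax,g+8*ax,34)]
CARD=[box(-28,28,-5,5,58+15,80+15),box(-28,28,-1.5,1.5,32,80)]
RACK=[box(-45,45,-90,90,0,30)]+[b+[0,k*.055,0] for b in CARD for k in(-1,0,1)]
E
cat > a.py <<'E'
from h import *
for l in['clamp_bar','rack','coil_card','parts_drawer0','camera']:
    for c in M:
        s=sil(c,l)
        if s is None: print(l,c,None);continue
        np.save(f'm_{l}_{c}.npy',s[0]);ys,xs=np.nonzero(s[0]);print(l,c,round(s[1],2),np.round(s[2]),int(s[0].sum()),xs.min(),xs.max(),ys.min(),ys.max())
P=lambda c,uv,z:plane(c,uv,z)[0].round(4)
print('bar',P('top',[196,307],.012),P('side',[294,457],.012))
print('rack',P('top',[300,292],.03)); print('cards',plane('top',[[271,290],[300,292],[326,295]],.095).round(3))
print('handle top',plane('top',[[454,298],[493,297]],.091).round(4),'side',P('side',[425,200],.091),'net',P('top',[474,298],.091))
print('floor',P('top',[468,237],.072)); print('base corners',plane('top',[[257,112],[258,163],[201,167]],.016).round(4),plane('side',[[77,348],[126,370],[179,321],[132,302]],.016).round(4))
E
python3 a.py
```

```text
clamp_bar side 0.92 [291. 457.] 435 288 299 434 479
clamp_bar top 0.69 [194. 309.] 210 182 211 296 318
rack side 0.91 [343. 353.] 3256 290 391 297 391
rack top 0.83 [302. 290.] 2880 255 343 265 316
coil_card side 0.74 [323. 338.] 978 309 340 316 360
coil_card top 0.54 [274. 290.] 258 267 280 275 302
parts_drawer0 side 0.79 [379. 192.] 3375 341 432 167 225
parts_drawer0 top 0.67 [470. 255.] 5030 432 515 219 302
camera side 0.69 [113. 275.] 9828 65 179 166 374
camera top 0.74 [213. 125.] 5040 160 258 77 167
bar [0.4554 0.2603 0.012 ] [0.4572 0.2577 0.012 ]
rack [0.4903 0.0337 0.03  ]
cards [[ 0.495  0.09   0.095]
 [ 0.492  0.031  0.095]
 [ 0.486 -0.021  0.095]]
handle top [[ 0.4813 -0.2817  0.091 ]
 [ 0.4835 -0.3626  0.091 ]] side [ 0.48   -0.3296  0.091 ] net [ 0.4814 -0.323   0.091 ]
floor [ 0.608  -0.3186  0.072 ]
base corners [[0.8914 0.1359 0.016 ]
 [0.7743 0.131  0.016 ]
 [0.7642 0.2575 0.016 ]] [[0.8797 0.2666 0.016 ]
 [0.7715 0.2615 0.016 ]
 [0.7691 0.1396 0.016 ]
 [0.8803 0.1432 0.016 ]]
```

```bash
cat > b.py <<'E'
from h import *
L=lambda n:{c:np.load(f'm_{n}_{c}.npy') for c in M}
out={}
def go(n,p0,parts,key):
    for cs in(('side','top'),('side',),('top',)):
        p,e=fit(p0,parts,{c:v for c,v in L(n).items() if c in cs});print(key,cs,p[:2].round(4),np.degrees(p[2]).round(2),round(e,3))
        if len(cs)==2: out[key]=p
go('clamp_bar',[.456,.26,np.radians(30)-np.pi/2],BAR,'bar')
go('rack',[.49,.034,np.pi-.1],RACK[:1],'rackbase')
go('rack',[.49,.034,np.pi-.1],RACK,'rackall')
go('camera',[.63,.19,.04],CAM,'cam')
DR=[box(-98,-83,-83,83,-8,40)+[0,0,.072],cyl([-133,-42,91],[-133,42,91],5.5),box(-83,-60,-67,67,0,102)]
go('parts_drawer0',[.61,-.32,.03],DR[:2],'dr')
np.savez('poses.npz',**out)
for c in M:
    im=bot.capture(c) if 0 else cv2.imread(f'pics/{c}0.png')
    for k,parts in(('bar',BAR),('rackall',RACK),('cam',CAM),('dr',DR[:2])):
        for P in parts:
            h=cv2.convexHull(proj(c,place(out[k],P)).astype(np.float32));cv2.polylines(im,[(h*16).round().astype(int)],True,(0,255,255),1,cv2.LINE_AA,4)
    cv2.imwrite(f'pics/o_{c}.png',im)
a=cv2.imread('pics/o_side.png');b=cv2.imread('pics/o_top.png')
z=lambda i,x,y,w,h,W,H:cv2.resize(i[y:y+h,x:x+w],(W,H),interpolation=cv2.INTER_CUBIC)
C=np.vstack([np.hstack([z(a,60,160,133,100*2+20,266,300*1),z(a,270,270,133,150,266,300),z(a,330,150,120,100,266,300)]),np.hstack([z(b,150,70,120,110,266,300),z(b,175,255,175,75,266,300),z(b,410,200,120,110,266,300)])])
cv2.imwrite('pics/comp.png',C)
E
python3 b.py
```

```text
bar ('side', 'top') [0.4561 0.2602] -55.66 0.208
bar ('side',) [0.4572 0.2591] -55.39 0.077
bar ('top',) [0.4555 0.2602] -55.69 0.106
rackbase ('side', 'top') [0.4931 0.0357] 173.47 0.623
rackbase ('side',) [0.493  0.0348] 173.29 0.409
rackbase ('top',) [0.493  0.0359] 173.51 0.213
rackall ('side', 'top') [0.4929 0.0357] 173.48 0.688
rackall ('side',) [0.4929 0.0352] 173.57 0.474
rackall ('top',) [0.493  0.0359] 173.51 0.213
cam ('side', 'top') [0.6315 0.1762] 3.69 0.218
cam ('side',) [0.6329 0.1756] 3.8 0.115
cam ('top',) [0.6312 0.1773] 3.4 0.1
dr ('side', 'top') [ 0.639  -0.3821] -48.27 1.225
dr ('side',) [ 0.6417 -0.3814] -47.63 0.491
dr ('top',) [ 0.6146 -0.3208] 1.37 0.828
```

View pics/comp.png

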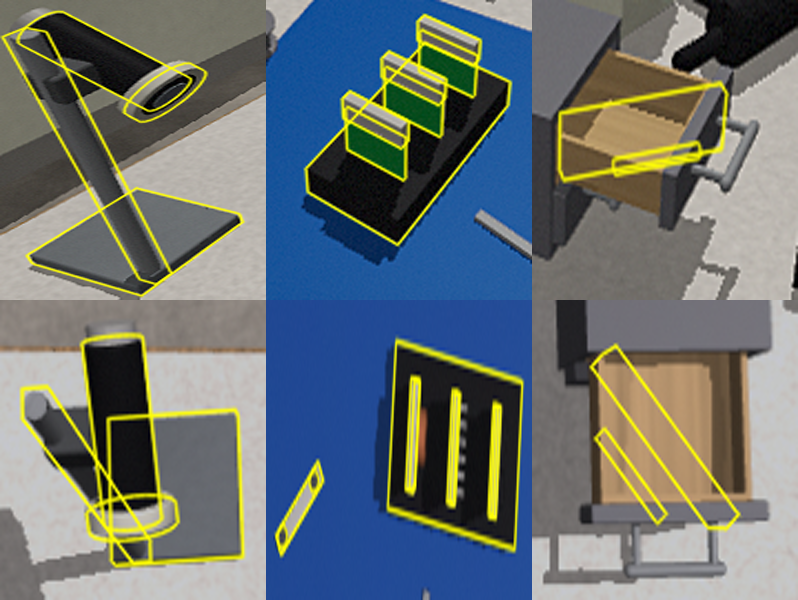

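The overlays fit the bar, rack and inspection camera well. The drawer fit failed, so I'm using the handle points instead: handle at (0.482, -0.322), floor centre about (0.615, -0.320), yaw about 1.5°. Next is a row planner, then the first move.

```bash
cat > plan.py <<'E'
import sys,json,numpy as np
from station import bot
from scipy.spatial.transform import Rotation as Ro, Slerp
# waypoints: [x,y,z,roll,pitch,yaw,n_rows,jaw]
def plan(wps,start=None,show=True):
    s=bot.get_state();p=np.array(s['tcp_pos']);R=Ro.from_euler('xyz',s['tool_rot'],degrees=True)
    if start: p=np.array(start[:3]);R=Ro.from_euler('xyz',start[3:],degrees=True)
    rows=[]
    for w in wps:
        p0,R0=p,R;R1=Ro.from_euler('xyz',w[3:6],degrees=True);n=int(w[6]);dv=(R0.inv()*R1).as_rotvec()
        for i in range(1,n+1):
            f=i/n;pt=p0+f*(np.array(w[:3])-p0);Rt=R0*Ro.from_rotvec(f*dv)
            t=(R.inv().apply(pt-p)*1e3).round(0 if i<n else 1);a=(R.inv()*Rt).as_rotvec().round(3)
            p=p+R.apply(t/1e3);R=R*Ro.from_rotvec(a);rows.append([float(x)+0 for x in t]+[float(x)+0 for x in a]+[w[7]])
    for k in range(0,len(rows),12): print(json.dumps(rows[k:k+12]))
    print(p.round(4),R.as_euler('xyz',degrees=True).round(2))
def state():
    s=bot.get_state();print(round(s['t'],2),s['tcp_pos'].round(4),s['tool_rot'].round(2),'q',np.round(s['q'],1),'F',np.round(s['contact_force'],1),round(s['grip_width'],4),s['grasp_force'])
E
python3 -c "
from plan import *
plan([[.456,.260,.10,180,0,124.3,12,.6],[.456,.260,.022,180,0,124.3,5,.6]])"
```

```text
[[-31.0, -24.0, 12.0, 0.0, 0.0, 0.06, 0.6], [-33.0, -22.0, 12.0, 0.0, 0.0, 0.06, 0.6], [-34.0, -19.0, 11.0, 0.0, 0.0, 0.06, 0.6], [-35.0, -18.0, 12.0, 0.0, 0.0, 0.06, 0.6], [-37.0, -16.0, 12.0, 0.0, 0.0, 0.061, 0.6], [-37.0, -13.0, 12.0, 0.0, 0.0, 0.06, 0.6], [-37.0, -11.0, 12.0, 0.0, 0.0, 0.06, 0.6], [-39.0, -9.0, 11.0, 0.0, 0.0, 0.06, 0.6], [-39.0, -6.0, 12.0, 0.0, 0.0, 0.06, 0.6], [-39.0, -5.0, 12.0, 0.0, 0.0, 0.06, 0.6], [-39.0, -1.0, 12.0, 0.0, 0.0, 0.06, 0.6], [-39.6, 0.1, 11.6, 0.0, 0.0, 0.06, 0.6]]
[[0.0, 0.0, 16.0, 0.0, 0.0, 0.0, 0.6], [0.0, 0.0, 15.0, 0.0, 0.0, 0.0, 0.6], [0.0, 0.0, 16.0, 0.0, 0.0, 0.0, 0.6], [0.0, 0.0, 15.0, 0.0, 0.0, 0.0, 0.6], [0.0, 0.0, 16.0, 0.0, 0.0, 0.0, 0.6]]
[0.456 0.26  0.022] [-180.      0.    124.32]
```

{"api": "send_rows", "payload": {"series": [[-31,-24,12,0,0,0.06,0.6],[-33,-22,12,0,0,0.06,0.6],[-34,-19,11,0,0,0.06,0.6],[-35,-18,12,0,0,0.06,0.6],[-37,-16,12,0,0,0.061,0.6],[-37,-13,12,0,0,0.06,0.6],[-37,-11,12,0,0,0.06,0.6],[-39,-9,11,0,0,0.06,0.6],[-39,-6,12,0,0,0.06,0.6],[-39,-5,12,0,0,0.06,0.6],[-39,-1,12,0,0,0.06,0.6],[-39.6,0,11.6,0,0,0.06,0.6]]}}

```text
t: 2.6
tcp_pos: [0.4567, 0.2589, 0.0999]
tool_rot: [179.9, -0.0, 124.2]
contact_force: [0.6, 0.9, 0.5]
grip_width: 0.0521
grasp_force: 0.0
```

```bash
python3 -c "
from plan import *
state()
plan([[.456,.260,.06,180,0,124.3,3,.6],[.456,.260,.022,180,0,124.3,3,.6]])"
```

```text
2.6 [0.4567 0.2589 0.0999] [ 1.7994e+02 -1.0000e-02  1.2417e+02] q [-54.2  12.   22.2 111.8  -5.4  57.1   4.6] F [0.6 0.9 0.5] 0.0521 0.0
[[0.0, 0.0, 13.0, 0.0, 0.0, -0.001, 0.6], [1.0, 0.0, 14.0, 0.001, 0.0, -0.001, 0.6], [0.3, 0.1, 12.9, 0.0, 0.0, 0.0, 0.6], [0.0, 0.0, 13.0, 0.0, 0.0, 0.0, 0.6], [0.0, 0.0, 12.0, 0.0, 0.0, 0.0, 0.6], [0.0, 0.0, 13.0, 0.0, 0.0, 0.0, 0.6]]
[0.456 0.26  0.022] [ 1.8000e+02 -1.0000e-02  1.2429e+02]
```

{"api": "send_rows", "payload": {"series": [[0,0,13,0,0,0,0.6],[1,0,14,0,0,0,0.6],[0,0,13,0,0,0,0.6],[0,0,13,0,0,0,0.6],[0,0,12,0,0,0,0.6],[0,0,13,0,0,0,0.6],[0,0,0,0,0,0,0],[0,0,0,0,0,0,0],[0,0,0,0,0,0,0],[0,0,0,0,0,0,0],[0,0,0,0,0,0,0]], "squeeze": 25}}

```text
t: 3.52
tcp_pos: [0.4553, 0.2613, 0.0227]
tool_rot: [180.0, -0.0, 124.3]
contact_force: [-0.1, -0.4, -0.2]
grip_width: 0.0263
grasp_force: 0.0
```

```bash
python3 -c "
from plan import *
state()
plan([[.456,.260,.16,180,0,124.3,4,0],[.50,-.0,.20,180,0,94,8,0],[.590,-.3206,.20,180,0,91.5,9,0]])"
```

```text
3.52 [0.4553 0.2613 0.0227] [ 1.7995e+02 -1.0000e-02  1.2432e+02] q [-52.9  18.5  20.9 114.9  -8.8  48.    7.2] F [-0.1 -0.4 -0.2] 0.0263 0.0
[[0.0, 0.0, -34.0, 0.0, 0.0, 0.0, 0], [-1.0, 0.0, -35.0, 0.0, 0.0, 0.0, 0], [0.0, 0.0, -34.0, 0.001, 0.0, 0.0, 0], [-0.5, -0.1, -34.3, 0.0, 0.0, 0.0, 0], [-30.0, -14.0, -5.0, 0.0, 0.0, 0.066, 0], [-31.0, -12.0, -5.0, 0.0, 0.0, 0.066, 0], [-31.0, -9.0, -5.0, 0.0, 0.0, 0.066, 0], [-32.0, -8.0, -5.0, 0.0, 0.0, 0.067, 0], [-33.0, -5.0, -5.0, 0.0, 0.0, 0.066, 0], [-33.0, -4.0, -5.0, 0.0, 0.0, 0.066, 0], [-32.0, -1.0, -5.0, 0.0, 0.0, 0.066, 0], [-33.4, 1.2, -5.0, 0.0, 0.0, 0.066, 0]]
[[-36.0, 7.0, 0.0, 0.0, 0.0, 0.005, 0], [-36.0, 8.0, 0.0, 0.0, 0.0, 0.005, 0], [-37.0, 8.0, 0.0, 0.0, 0.0, 0.005, 0], [-36.0, 8.0, 0.0, 0.0, 0.0, 0.004, 0], [-36.0, 8.0, 0.0, 0.0, 0.0, 0.005, 0], [-36.0, 9.0, 0.0, 0.0, 0.0, 0.005, 0], [-36.0, 8.0, 0.0, 0.0, 0.0, 0.005, 0], [-36.0, 9.0, 0.0, 0.0, 0.0, 0.005, 0], [-35.7, 8.7, -0.1, 0.0, 0.0, 0.005, 0]]
[ 0.59   -0.3206  0.2   ] [-1.7999e+02 -1.0000e-02  9.1490e+01]
```

{"api": "send_rows", "payload": {"series": [[0,0,0,0,0,0,0],[0,0,0,0,0,0,0],[0,0,0,0,0,0,0],[0,0,0,0,0,0,0],[0,0,0,0,0,0,0],[0,0,0,0,0,0,0]]}}

```text
t: 4.02
tcp_pos: [0.4552, 0.2612, 0.0224]
tool_rot: [180.0, -0.0, 124.3]
contact_force: [-1.2, -0.2, 5.6]
grip_width: 0.0118
grasp_force: 25.0
```

{"api": "send_rows", "payload": {"series": [[0,0,-34,0,0,0,0],[0,0,-35,0,0,0,0],[0,0,-34,0,0,0,0],[0,0,-34,0,0,0,0],[-31,-14,-5,0,0,0.066,0],[-31,-12,-5,0,0,0.066,0],[-31,-9,-5,0,0,0.066,0],[-32,-8,-5,0,0,0.067,0],[-33,-5,-5,0,0,0.066,0],[-33,-4,-5,0,0,0.066,0],[-32,-1,-5,0,0,0.066,0],[-33,1,-5,0,0,0.066,0]]}}

```text
t: 5.02
tcp_pos: [0.4991, -0.0009, 0.1992]
tool_rot: [-180.0, -0.0, 93.8]
contact_force: [0.7, 0.3, -0.8]
grip_width: 0.012
grasp_force: 25.0
```

{"api": "send_rows", "payload": {"series": [[-36,7,0,0,0,0.005,0],[-36,8,0,0,0,0.005,0],[-37,8,0,0,0,0.005,0],[-36,8,0,0,0,0.005,0],[-36,8,0,0,0,0.005,0],[-36,9,0,0,0,0.005,0],[-36,8,0,0,0,0.005,0],[-36,9,0,0,0,0.005,0],[-36,9,0,0,0,0.005,0],[0,0,0,0,0,0,0]]}}

```text
t: 5.85
tcp_pos: [0.5877, -0.3284, 0.198]
tool_rot: [-179.9, 0.3, 91.0]
contact_force: [-1.5, -0.8, -1.3]
grip_width: 0.0118
grasp_force: 25.0
```

```bash
python3 -c "
from plan import *
import cv2
state()
a=bot.capture('top')[170:330,390:560,::-1];b=bot.capture('side')[100:260,290:460,::-1]
cv2.imwrite('pics/d1.png',np.hstack([cv2.resize(x,(400,376),interpolation=2) for x in(a,b)]))
plan([[.590,-.3206,.13,180,0,91.5,3,0],[.590,-.3206,.097,180,0,91.5,3,0]])"
```

```text
5.85 [ 0.5877 -0.3284  0.198 ] [-179.86    0.28   90.99] q [ -7.   28.5  45.5  85.4 -20.4  74.7  41.4] F [-1.5 -0.8 -1.3] 0.0118 24.985068440437317
[[1.0, 1.0, 23.0, -0.001, 0.0, -0.002, 0], [0.0, 0.0, 22.0, 0.0, 0.001, -0.001, 0], [0.9, 0.7, 23.0, -0.001, 0.0, -0.002, 0], [0.0, 0.0, 11.0, 0.0, 0.0, 0.0, 0], [0.0, 0.0, 11.0, 0.0, 0.0, 0.0, 0], [0.0, 0.0, 11.0, 0.0, 0.0, 0.0, 0]]
[ 0.59   -0.3206  0.097 ] [-1.800e+02 -1.000e-02  9.152e+01]
```

View pics/d1.png

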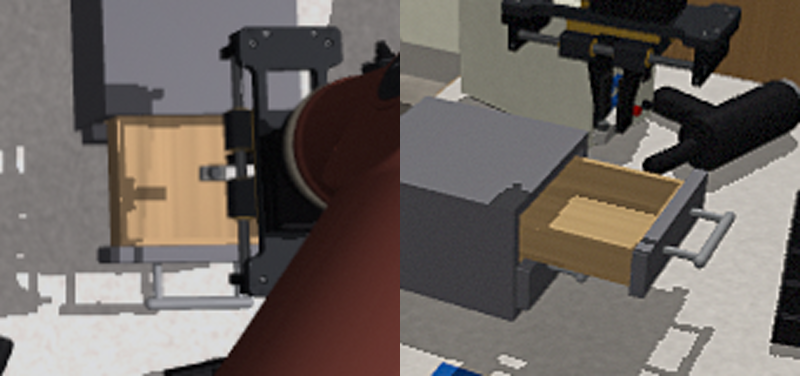

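{"api": "send_rows", "payload": {"series": [[1,1,23,0,0,-0.002,0],[0,0,22,0,0,0,0],[1,1,23,0,0,-0.002,0],[0,0,11,0,0,0,0],[0,0,11,0,0,0,0],[0,0,11,0,0,0,0],[0,0,0,0,0,0,0]]}}

```text
t: 6.53
tcp_pos: [0.5909, -0.3172, 0.0964]
tool_rot: [-179.9, -0.1, 91.7]
contact_force: [-0.3, 1.0, -0.5]
grip_width: 0.0116
grasp_force: 25.0
```

```bash
python3 -c "
from plan import *
state()"
```

```text
6.53 [ 0.5909 -0.3172  0.0964] [-1.7989e+02 -6.0000e-02  9.1700e+01] q [ -6.   33.2  42.4  91.5 -24.   64.9  43.8] F [-0.3  1.  -0.5] 0.0116 24.9860081076622
```

{"api": "send_rows", "payload": {"series": [[0,0,1.5,0,0,0,0],[0,0,0,0,0,0,0.32],[0,0,0,0,0,0,0.32],[0,0,0,0,0,0,0.32],[0,0,0,0,0,0,0.32],[0,0,0,0,0,0,0.32],[0,0,-15,0,0,0,0.32],[0,0,-30,0,0,0,0.32],[0,0,-30,0,0,0,0.32],[0,0,-15,0,0,0,0.32],[0,0,0,0,0,0,0.32]]}}

```text
t: 7.45
tcp_pos: [0.5929, -0.3198, 0.1922]
tool_rot: [179.6, 0.2, 91.6]
contact_force: [0.3, -0.6, 0.2]
grip_width: 0.028
grasp_force: 0.0
```

```bash
python3 -c "
from plan import *
import cv2
state()
a=bot.capture('top')[170:330,390:560,::-1];b=bot.capture('side')[100:260,290:460,::-1]
cv2.imwrite('pics/d2.png',np.hstack([cv2.resize(x,(400,376),interpolation=2) for x in(a,b)]))
plan([[.43,-.322,.19,180,0,91.5,5,0],[.43,-.322,.093,180,0,91.5,4,0]])"
```

```text
7.45 [ 0.5929 -0.3198  0.1922] [1.7964e+02 1.7000e-01 9.1630e+01] q [ -7.5  28.5  45.1  86.1 -20.7  73.7  41.5] F [ 0.3 -0.6  0.2] 0.028 0.0
[[0.0, -32.0, 0.0, 0.0, 0.0, 0.001, 0], [0.0, -33.0, -1.0, 0.001, 0.0, 0.0, 0], [1.0, -32.0, 0.0, 0.0, 0.0, 0.001, 0], [0.0, -32.0, -1.0, 0.0, 0.0, 0.0, 0], [-0.1, -32.8, -0.3, 0.001, 0.0, 0.001, 0], [0.0, 0.0, 24.0, 0.0, 0.0, 0.0, 0], [0.0, 0.0, 25.0, 0.0, 0.0, 0.0, 0], [0.0, 0.0, 24.0, 0.0, 0.0, 0.0, 0], [0.1, 0.1, 24.0, 0.0, 0.0, 0.0, 0]]
[ 0.43  -0.322  0.093] [-1.7998e+02  3.0000e-02  9.1490e+01]
```

View pics/d2.png

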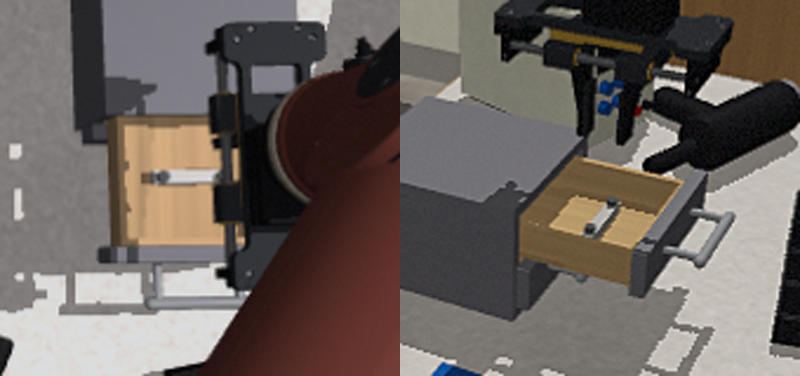

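Both views show the bar lying flat inside the drawer. Now I go in front of the handle.

{"api": "send_rows", "payload": {"series": [[0,-32,0,0,0,0,0],[0,-33,-1,0,0,0,0],[1,-32,0,0,0,0,0],[0,-32,-1,0,0,0,0],[0,-33,0,0,0,0,0],[0,0,24,0,0,0,0],[0,0,25,0,0,0,0],[0,0,24,0,0,0,0],[0,0,24,0,0,0,0],[0,0,0,0,0,0,0]]}}

```text
t: 8.38
tcp_pos: [0.4266, -0.3197, 0.0871]
tool_rot: [-179.6, -0.2, 91.7]
contact_force: [-0.6, 1.1, -0.6]
grip_width: 0.0004
grasp_force: 0.0
```

```bash
python3 -c "
from plan import *
state()
plan([[.45,-.322,.093,180,0,91.5,1,0],[.56,-.3195,.093,180,0,91.5,11,0]])"
```

```text
8.38 [ 0.4266 -0.3197  0.0871] [-179.61   -0.19   91.67] q [ -9.2  18.3  48.2 111.8 -16.   57.3  48.2] F [-0.6  1.1 -0.6] 0.0004 0.0
[[-2.9, 23.2, -6.0, -0.007, -0.003, 0.003, 0], [0.0, 10.0, 0.0, 0.0, 0.0, 0.0, 0], [0.0, 10.0, 0.0, 0.0, 0.0, 0.0, 0], [0.0, 10.0, 0.0, 0.0, 0.0, 0.0, 0], [0.0, 10.0, 0.0, 0.0, 0.0, 0.0, 0], [0.0, 10.0, 0.0, 0.0, 0.0, 0.0, 0], [0.0, 10.0, 0.0, 0.0, 0.0, 0.0, 0], [0.0, 10.0, 0.0, 0.0, 0.0, 0.0, 0], [0.0, 10.0, 0.0, 0.0, 0.0, 0.0, 0], [0.0, 10.0, 0.0, 0.0, 0.0, 0.0, 0], [0.0, 10.0, 0.0, 0.0, 0.0, 0.0, 0], [-0.4, 10.1, 0.0, 0.0, 0.0, 0.0, 0]]
[ 0.56   -0.3195  0.093 ] [ 1.7999e+02 -1.0000e-02  9.1500e+01]
```

{"api": "send_rows", "payload": {"series": [[-1,20,-2,0,0,0,0],[0,10,0,0,0,0,0],[0,10,0,0,0,0,0],[0,10,0,0,0,0,0],[0,10,0,0,0,0,0],[0,10,0,0,0,0,0],[0,10,0,0,0,0,0],[0,10,0,0,0,0,0],[0,10,0,0,0,0,0],[0,10,0,0,0,0,0],[0,10,0,0,0,0,0],[0,0,0,0,0,0,0]]}}

```text
t: 9.38
tcp_pos: [0.552, -0.3185, 0.0934]
tool_rot: [179.9, 0.0, 91.8]
contact_force: [-0.1, 0.8, -0.0]
grip_width: 0.0005
grasp_force: 0.0
```

{"api": "send_rows", "payload": {"series": [[0,4,0,0,0,0,0],[0,4,0,0,0,0,0],[0,3,0,0,0,0,0],[0,0,0,0,0,0,0]]}}

```text
t: 9.72
tcp_pos: [0.561, -0.3189, 0.0936]
tool_rot: [180.0, -0.0, 91.7]
contact_force: [-0.3, 0.0, 0.5]
grip_width: 0.0008
grasp_force: 0.0
```

{"api": "send_rows", "payload": {"series": [[0,4,0,0,0,0,0],[0,4,0,0,0,0,0],[0,3,0,0,0,0,0],[0,3,0,0,0,0,0],[0,0,0,0,0,0,0]]}}

```text
t: 10.13
tcp_pos: [0.5753, -0.3185, 0.0936]
tool_rot: [180.0, 0.0, 91.7]
contact_force: [0.3, -0.3, -0.5]
grip_width: 0.0005
grasp_force: 0.0
```

```bash
python3 -c "
from plan import *
import cv2
state()
a=bot.capture('top')[120:330,390:600,::-1];b=bot.capture('side')[100:270,290:460,::-1]
cv2.imwrite('pics/d3.png',np.hstack([cv2.resize(x,(400,400),interpolation=2) for x in(a,b)]))
"
```

```text
10.13 [ 0.5753 -0.3185  0.0936] [1.7997e+02 1.0000e-02 9.1700e+01] q [ -6.5  31.9  43.1  93.9 -23.8  63.7  44.7] F [ 0.3 -0.3 -0.5] 0.0005 0.0
```

View pics/d3.png

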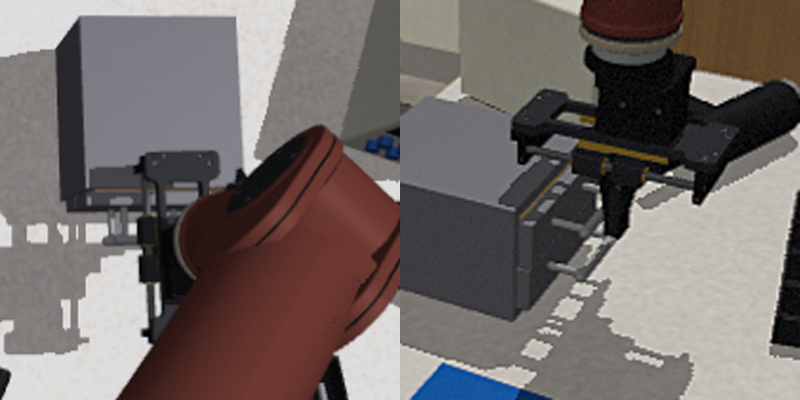

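The drawer is nearly shut, so I push on until the end stop shows up in the force.

{"api": "send_rows", "payload": {"series": [[0,3,0,0,0,0,0],[0,3,0,0,0,0,0],[0,2,0,0,0,0,0],[0,2,0,0,0,0,0],[0,0,0,0,0,0,0]]}}

```text
t: 10.65
tcp_pos: [0.5782, -0.3189, 0.0934]
tool_rot: [-179.4, -0.2, 91.5]
contact_force: [-27.3, 7.1, 20.6]
grip_width: 0.0003
grasp_force: 13.8
```

{"api": "send_rows", "payload": {"series": [[0,2,0,0,0,0,0],[0,2,0,0,0,0,0],[0,0,0,0,0,0,0]]}}

```text
t: 10.9
tcp_pos: [0.5784, -0.319, 0.0934]
tool_rot: [-179.0, -0.4, 91.4]
contact_force: [-43.7, 12.8, 31.5]
grip_width: 0.0003
grasp_force: 21.8
```

The force rises while the TCP stays at x = 0.578, so this is the end stop. I back off and look.

{"api": "send_rows", "payload": {"series": [[0,-10,0,0,0,0,0],[0,-25,0,0,0,0,0],[0,-35,0,0,0,0,0],[0,-35,-5,0,0,0,0],[0,-20,-30,0,0,0,0],[0,0,-35,0,0,0,0],[0,0,-35,0,0,0,0],[-40,0,0,0,0,0.1,0.35],[-40,0,0,0,0,0.1,0.35],[40,0,0,0,0,0.1,0.35],[40,0,0,0,0,0.1,0.35],[0,0,0,0,0,0,0.35]]}}

```text
t: 11.9
tcp_pos: [0.4824, -0.3177, 0.1973]
tool_rot: [-179.9, -0.2, 68.5]
contact_force: [2.1, 2.5, -0.3]
grip_width: 0.0254
grasp_force: 0.0
```

```bash
python3 -c "
from h import *
from plan import *
state()
A=bot.capture('top');B=bot.capture('side')
a=A[120:330,390:600,::-1];b=B[120:250,250:450,::-1];r=A[255:330,245:355,::-1]
cv2.imwrite('pics/d4.png',np.hstack([cv2.resize(a,(250,400),interpolation=2),cv2.resize(b,(550,400),interpolation=2)]))
for c in M:
  for l in('coil_card','coil_card_mid','parts_drawer0_handle','parts_drawer0'):
    for d in bot.silhouettes(c,l)[:1] if l=='coil_card' else bot.place_of(c,l)[:1]:
      print(c,l,np.round(d['position'],1),round(d['confidence'],2),plane(c,d['position'],{'coil_card':.095,'coil_card_mid':.055}.get(l,.091)).round(4))
print(proj('top',[.613-.133,-.32,.091]))
plan([[.499,.0905,.19,180,0,-6.5,12,.35],[.499,.0905,.13,180,0,-6.5,3,.35]])"
```

```text
11.9 [ 0.4824 -0.3177  0.1973] [-1.7988e+02 -1.7000e-01  6.8470e+01] q [-16.7  17.9  55.6  99.7 -15.7  70.9  21.4] F [ 2.1  2.5 -0.3] 0.0254 0.0
side coil_card [325.1 338.6] 0.85 [[0.4841 0.1149 0.095 ]]
side coil_card_mid [324. 340.] 0.9 [[0.5013 0.0874 0.055 ]]Traceback (most recent call last):
  File "<string>", line 10, in <module>
    for d in bot.silhouettes(c,l)[:1] if l=='coil_card' else bot.place_of(c,l)[:1]:
                                                             ~~~~~~~~~~~~^^^^^
ValueError: it knows: block_card, camera, clamp_bar, coil_card, coil_card_mid, drawer_floor, fin_card, focus, parts_drawer0_handle, rack
```

View pics/d4.png

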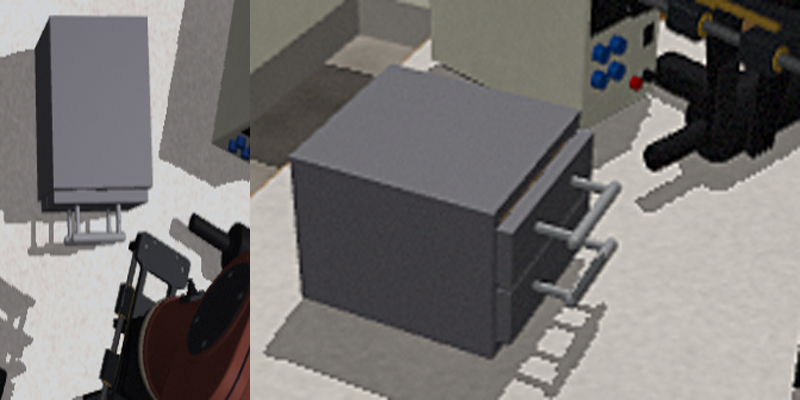

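```bash
python3 -c "
from h import *
from plan import *
A=bot.capture('top');B=bot.capture('side')
a=A[205:255,405:455+40,::-1];b=B[160:220,335:405,::-1]
cv2.imwrite('pics/d5.png',np.hstack([cv2.resize(a,(400,400*5//9),interpolation=2),cv2.resize(b,(260,400*5//9),interpolation=2)]))
for c in M:
  for l in('coil_card_mid','parts_drawer0_handle','drawer_floor'):
    for d in bot.place_of(c,l)[:1]:
      print(c,l,np.round(d['position'],1),round(d['confidence'],2),plane(c,d['position'],{'drawer_floor':.072,'coil_card_mid':.055}.get(l,.091)).round(4))
plan([[.499,.0905,.19,180,0,-6.5,12,.35],[.499,.0905,.13,180,0,-6.5,3,.35]])"
```

```text
side coil_card_mid [323.3 342.8] 0.78 [[0.4996 0.093  0.055 ]]
side parts_drawer0_handle [373.5 190.2] 0.69 [[ 0.5938 -0.3164  0.091 ]]
top coil_card_mid [271.8 286.2] 0.74 [[0.5026 0.0919 0.055 ]]
top parts_drawer0_handle [469.1 243.4] 0.89 [[ 0.5931 -0.3147  0.091 ]]
[[33.0, -11.0, 1.0, 0.0, 0.0, 0.109, 0.35], [31.0, -14.0, 0.0, 0.0, 0.0, 0.11, 0.35], [30.0, -18.0, 1.0, 0.0, 0.0, 0.109, 0.35], [27.0, -21.0, 1.0, 0.0, 0.0, 0.11, 0.35], [25.0, -24.0, 1.0, 0.0, 0.0, 0.109, 0.35], [22.0, -27.0, 0.0, 0.0, 0.0, 0.109, 0.35], [20.0, -28.0, 1.0, 0.0, 0.0, 0.11, 0.35], [16.0, -31.0, 1.0, 0.0, 0.0, 0.109, 0.35], [12.0, -32.0, 0.0, 0.0, 0.0, 0.11, 0.35], [9.0, -34.0, 1.0, 0.0, 0.0, 0.109, 0.35], [6.0, -34.0, 1.0, 0.0, 0.0, 0.109, 0.35], [1.1, -34.4, 0.6, 0.0, 0.0, 0.11, 0.35]]
[[0.0, 0.0, 20.0, 0.0, 0.0, 0.0, 0.35], [0.0, 0.0, 20.0, 0.0, 0.0, 0.0, 0.35], [0.0, 0.0, 20.0, 0.0, 0.0, 0.0, 0.35]]
[0.499  0.0905 0.13  ] [180.    -0.    -6.51]
```

View pics/d5.png

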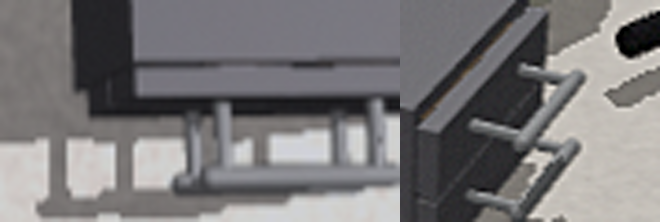

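```bash
python3 -c "
from h import *
print(plane('top',[452.7,244.6],.091),[plane('top',[446,246.2],z) for z in(.030,.036,.042)])
print(plane('side',[[335+120/260*70,160+147/222*60],[335+180/260*70,160+78/222*60]],.091))
for z in(.03,.036,.042): print(plane('side',[[335+177/260*70,160+148/222*60]],z))
"
```

```text
[[ 0.5903168  -0.28043902  0.091     ]] [array([[ 0.59132872, -0.28291168,  0.03      ]]), array([[ 0.59089439, -0.28129443,  0.036     ]]), array([[ 0.59046006, -0.27967717,  0.042     ]])]
[[ 0.58983516 -0.27447518  0.091     ]
 [ 0.5896148  -0.36294334  0.091     ]]
[[ 0.59403987 -0.37834578  0.03      ]]
[[ 0.59070912 -0.36950905  0.036     ]]
[[ 0.58737837 -0.36067231  0.042     ]]
```

{"api": "send_rows", "payload": {"series": [[33,-11,1,0,0,0.11,0.35],[31,-14,0,0,0,0.11,0.35],[30,-18,1,0,0,0.11,0.35],[27,-21,1,0,0,0.11,0.35],[25,-24,1,0,0,0.109,0.35],[22,-27,0,0,0,0.109,0.35],[20,-28,1,0,0,0.109,0.35],[16,-31,1,0,0,0.109,0.35],[12,-32,0,0,0,0.109,0.35],[9,-34,1,0,0,0.109,0.35],[6,-34,1,0,0,0.109,0.35],[1,-34,1,0,0,0.11,0.35]]}}

```text
t: 13.55
tcp_pos: [0.4814, 0.0649, 0.1905]
tool_rot: [-179.9, -0.0, -1.8]
contact_force: [0.7, -0.1, -0.1]
grip_width: 0.0306
grasp_force: 0.0
```

The upper and lower handles are at the same x (0.590), so the drawer is shut. Replanning to the card.

```bash
python3 -c "
from h import *
from plan import *
state()
plan([[.4995,.0907,.16,180,0,-6.5,4,.35],[.4995,.0907,.13,180,0,-6.5,3,.35]])"
```

```text
13.55 [0.4814 0.0649 0.1905] [-1.7994e+02 -2.0000e-02 -1.8300e+00] q [ -62.3    0.4   50.5  112.1   -0.4   67.7 -103.5] F [ 0.7 -0.1 -0.1] 0.0306 0.0
[[4.0, -7.0, 8.0, 0.0, 0.0, 0.02, 0.35], [4.0, -6.0, 7.0, 0.0, 0.0, 0.021, 0.35], [5.0, -7.0, 8.0, -0.001, 0.0, 0.02, 0.35], [3.4, -6.9, 7.5, 0.0, 0.0, 0.02, 0.35], [0.0, 0.0, 10.0, 0.0, 0.0, 0.0, 0.35], [0.0, 0.0, 10.0, 0.0, 0.0, 0.0, 0.35], [0.0, 0.0, 10.0, 0.0, 0.0, 0.0, 0.35]]
[0.4995 0.0907 0.13  ] [-1.80e+02 -2.00e-02 -6.47e+00]
```

{"api": "send_rows", "payload": {"series": [[4,-7,8,0,0,0.02,0.35],[4,-6,7,0,0,0.02,0.35],[5,-7,8,0,0,0.02,0.35],[3,-7,8,0,0,0.02,0.35],[0,0,10,0,0,0,0.35],[0,0,10,0,0,0,0.35],[0,0,10,0,0,0,0.35],[0,0,0,0,0,0,0.35],[0,0,0,0,0,0,0.35]]}}

```text
t: 14.3
tcp_pos: [0.4986, 0.0885, 0.1288]
tool_rot: [179.9, 0.1, -6.1]
contact_force: [0.5, 0.9, 0.1]
grip_width: 0.0303
grasp_force: 0.0
```

```bash
python3 -c "
from h import *
from plan import *
state()
A=bot.capture('top');B=bot.capture('side')
a=A[230:330,240:370,::-1];b=B[270:390,270:400,::-1]
cv2.imwrite('pics/d6.png',np.hstack([cv2.resize(a,(400,400),interpolation=2),cv2.resize(b,(400,400),interpolation=2)]))
plan([[.4995,.0907,.0935,180,0,-6.5,5,.35]])"
```

```text
14.3 [0.4986 0.0885 0.1288] [ 1.7995e+02  7.0000e-02 -6.1400e+00] q [ -60.6    9.9   50.2  113.5   -8.7   60.5 -102.6] F [0.5 0.9 0.1] 0.0303 0.0
[[0.0, 0.0, 7.0, 0.0, 0.0, 0.001, 0.35], [0.0, -1.0, 7.0, 0.0, 0.0, 0.002, 0.35], [0.0, 0.0, 8.0, 0.0, 0.0, 0.001, 0.35], [0.0, 0.0, 7.0, 0.0, 0.0, 0.001, 0.35], [0.0, -0.8, 7.1, 0.0, 0.0, 0.001, 0.35]]
[0.4995 0.0907 0.0935] [-1.7999e+02 -1.0000e-02 -6.4700e+00]
```

View pics/d6.png

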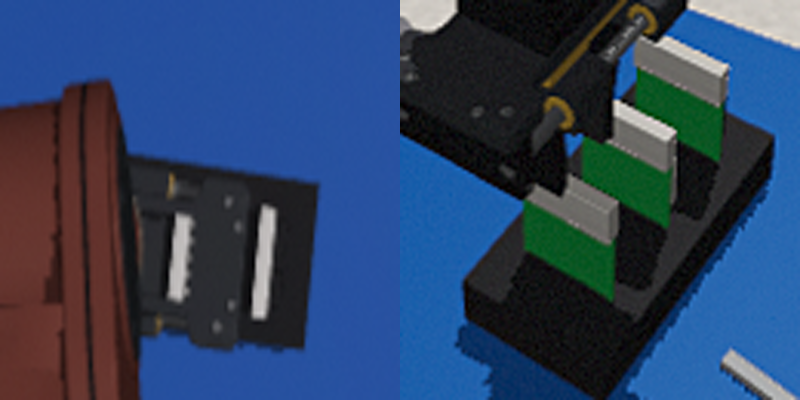

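The gripper is centred over the near card (the one whose bare green side faces the side camera), with the other two cards clear of the fingers. Descending and gripping.

{"api": "send_rows", "payload": {"series": [[0,0,7,0,0,0,0.35],[0,-1,7,0,0,0.002,0.35],[0,0,8,0,0,0.002,0.35],[0,0,7,0,0,0,0.35],[0,-1,6,0,0,0.002,0.35],[0,0,0,0,0,0,0.35]]}}

```text
t: 14.9
tcp_pos: [0.4985, 0.0911, 0.0927]
tool_rot: [179.9, 0.1, -6.5]
contact_force: [-0.7, 0.2, 0.3]
grip_width: 0.0308
grasp_force: 0.0
```

{"api": "send_rows", "payload": {"series": [[0,0,0,0,0,0,0],[0,0,0,0,0,0,0],[0,0,0,0,0,0,0],[0,0,0,0,0,0,0],[0,0,0,0,0,0,0],[0,0,0,0,0,0,0],[0,0,0,0,0,0,0],[0,0,0,0,0,0,0]], "squeeze": 30}}

```text
t: 15.57
tcp_pos: [0.4995, 0.0911, 0.0945]
tool_rot: [180.0, -0.0, -6.5]
contact_force: [-1.3, -1.1, 4.9]
grip_width: 0.01
grasp_force: 30.0
```

{"api": "send_rows", "payload": {"series": [[0,0,-5,0,0,0,0],[0,0,-10,0,0,0,0],[0,0,-10,0,0,0,0],[0,0,-15,0,0,0,0],[0,0,-20,0,0,0,0],[0,0,-25,0,0,0,0],[0,0,-30,0,0,0,0],[0,0,-30,0,0,0,0],[0,0,0,0,0,0,0]]}}

```text
t: 16.32
tcp_pos: [0.5018, 0.0914, 0.2454]
tool_rot: [-179.7, -0.3, -6.5]
contact_force: [1.5, -0.2, -1.7]
grip_width: 0.01
grasp_force: 30.0
```

```bash
cat > goal.py <<'E'
from h import *
from plan import *
np.set_printoptions(suppress=True)
F=np.array([.6315,.1762,.200]);ps=np.radians(3.7)
u=np.array([np.cos(ps),np.sin(ps),0]);k=np.array([0,0,1.])
yc=.8660254*u+.5*k;zc=-.5*u+.8660254*k;xc=np.cross(yc,zc)
RT=Ro.from_matrix(np.c_[-xc,yc,-zc]);eT=RT.as_euler('xyz',degrees=True)
def tcp(mid=F,dx=0,dz=.039): return mid+dz*zc+dx*xc
if __name__=='__main__':
    T=tcp();B=T-.06*u;print('goal',T.round(4),eT.round(2));state()
    plan([[.49,.13,.22,180,0,93.7,15,0],[*B,*eT,7,0]])
E
python3 goal.py
```

```text
goal [0.612  0.1749 0.2338] [150.    0.   93.7]
16.32 [0.5018 0.0914 0.2454] [-179.72   -0.34   -6.49] q [ -64.6    1.    50.8  105.1   -0.9   73.9 -110. ] F [ 1.5 -0.2 -1.7] 0.01 29.966930150985718
[[-1.0, -2.0, 2.0, 0.0, -0.001, -0.117, 0], [-1.0, -3.0, 1.0, 0.0, 0.0, -0.116, 0], [0.0, -3.0, 2.0, 0.0, -0.001, -0.117, 0], [-1.0, -2.0, 2.0, 0.0, 0.0, -0.116, 0], [1.0, -3.0, 1.0, 0.001, -0.001, -0.117, 0], [0.0, -3.0, 2.0, 0.0, 0.0, -0.116, 0], [1.0, -2.0, 2.0, 0.0, -0.001, -0.117, 0], [1.0, -3.0, 2.0, 0.0, -0.001, -0.117, 0], [1.0, -2.0, 1.0, 0.0, 0.0, -0.116, 0], [2.0, -2.0, 2.0, 0.0, -0.001, -0.117, 0], [2.0, -2.0, 2.0, 0.0, 0.0, -0.116, 0], [2.0, -2.0, 1.0, 0.0, -0.001, -0.117, 0]]
[[2.0, -1.0, 2.0, 0.0, -0.001, -0.116, 0], [2.0, -2.0, 2.0, 0.0, 0.0, -0.117, 0], [2.9, -0.5, 1.5, 0.001, -0.001, -0.117, 0], [5.0, 9.0, -2.0, -0.075, 0.0, 0.0, 0], [6.0, 10.0, -1.0, -0.075, 0.0, 0.0, 0], [5.0, 9.0, -1.0, -0.075, 0.0, 0.0, 0], [5.0, 10.0, 0.0, -0.074, 0.0, 0.0, 0], [5.0, 9.0, 1.0, -0.075, 0.0, 0.0, 0], [6.0, 9.0, 2.0, -0.075, 0.0, 0.0, 0], [5.0, 9.4, 1.9, -0.075, 0.0, 0.001, 0]]
[0.5521 0.1711 0.2337] [150.    -0.    93.67]
```

{"api": "send_rows", "payload": {"series": [[-1,-2,2,0,0,-0.117,0],[-1,-3,1,0,0,-0.117,0],[0,-3,2,0,0,-0.117,0],[-1,-2,2,0,0,-0.117,0],[1,-3,1,0,0,-0.117,0],[0,-3,2,0,0,-0.117,0],[1,-2,2,0,0,-0.117,0],[1,-3,2,0,0,-0.117,0],[1,-2,1,0,0,-0.117,0],[2,-2,2,0,0,-0.117,0],[2,-2,2,0,0,-0.117,0],[2,-2,1,0,0,-0.117,0]]}}

```text
t: 17.32
tcp_pos: [0.4894, 0.1223, 0.2195]
tool_rot: [-180.0, -0.0, 74.3]
contact_force: [-0.4, 0.2, -0.9]
grip_width: 0.0094
grasp_force: 30.0
```

Run:
```python
from goal import *
T=tcp();B=T-.06*u;state()
plan([[.49,.13,.22,180,0,93.7,4,0],[*B,*eT,8,0]])
```

```text
17.32 [0.4894 0.1223 0.2195] [-179.97   -0.     74.32] q [-64.5   2.   47.2 107.4  -1.6  71.2 -32.5] F [-0.4  0.2 -0.9] 0.0094 29.96597796678543
[[2.0, 0.0, 0.0, 0.0, 0.0, -0.085, 0], [2.0, -1.0, 0.0, 0.0, 0.0, -0.084, 0], [2.0, 0.0, 0.0, 0.0, 0.0, -0.085, 0], [1.7, 0.4, -0.5, 0.0, 0.0, -0.084, 0], [5.0, 8.0, -2.0, -0.066, 0.0, 0.0, 0], [4.0, 8.0, -1.0, -0.065, 0.0, 0.0, 0], [5.0, 8.0, -1.0, -0.066, 0.0, 0.0, 0], [4.0, 9.0, 0.0, -0.065, 0.0, 0.0, 0], [5.0, 8.0, 1.0, -0.066, 0.0, 0.0, 0], [5.0, 8.0, 1.0, -0.065, 0.0, 0.0, 0], [4.0, 8.0, 1.0, -0.066, 0.0, 0.0, 0], [5.0, 8.3, 2.3, -0.065, 0.0, 0.0, 0]]
[0.5522 0.1711 0.2338] [150.    -0.01  93.69]
```

{"api": "send_rows", "payload": {"series": [[2,0,0,0,0,-0.085,0],[2,-1,0,0,0,-0.085,0],[2,0,0,0,0,-0.085,0],[2,0,0,0,0,-0.084,0],[5,8,-2,-0.066,0,0,0],[4,8,-1,-0.065,0,0,0],[5,8,-1,-0.066,0,0,0],[4,9,0,-0.065,0,0,0],[5,8,1,-0.066,0,0,0],[5,8,1,-0.065,0,0,0],[4,8,1,-0.066,0,0,0],[5,8,2,-0.065,0,0,0]]}}

```text
t: 18.32
tcp_pos: [0.552, 0.1713, 0.2341]
tool_rot: [149.8, -0.1, 93.4]
contact_force: [0.6, -1.2, -1.0]
grip_width: 0.0098
grasp_force: 30.0
```

Run:
```python
from goal import *
T=tcp();state()
plan([[*T,*eT,8,0]])
for c in M:
    im=bot.capture(c);cv2.imwrite(f'pics/e_{c}.png',im[:,:,::-1])
    for l in('coil_card_mid','coil_card','camera','focus'): print(c,l,[(np.round(d['position'],1),round(d['confidence'],2)) for d in bot.place_of(c,l)[:1]])
    p=bot.get_state()['tcp_pos'];print(proj(c,[p-.039*zc,F]).round(1))
```

```text
18.32 [0.552  0.1713 0.2341] [149.8   -0.09  93.42] q [-65.8 -11.1  33.  120.9  28.8  44.5 -44.9] F [ 0.6 -1.2 -1. ] 0.0098 29.970542192459106
[[0.0, 6.0, 4.0, 0.0, 0.0, -0.001, 0], [0.0, 7.0, 4.0, 0.001, 0.0, 0.0, 0], [0.0, 6.0, 3.0, 0.0, 0.0, -0.001, 0], [0.0, 7.0, 4.0, 0.001, 0.001, -0.001, 0], [0.0, 6.0, 4.0, 0.0, 0.0, 0.0, 0], [0.0, 7.0, 4.0, 0.001, 0.0, -0.001, 0], [0.0, 6.0, 4.0, 0.0, 0.0, 0.0, 0], [-0.1, 6.9, 3.5, 0.001, 0.0, -0.001, 0]]
[0.6121 0.1749 0.2338] [150.03  -0.    93.69]
side coil_card_mid [(array([248.7, 291.2]), 0.92)]
side coil_card [(array([237.1, 305.9]), 0.87)]
side camera []
side focus []
[[248.8 292.2]
 [211.9 280.3]]
top coil_card_mid [(array([300.7, 289.5]), 0.67)]
top coil_card [(array([224.3, 241.3]), 0.48)]
top camera [(array([223.2, 242.4]), 0.57)]
top focus []
[[220.3 248.4]
 [218.9 215.4]]
```

{"api": "send_rows", "payload": {"series": [[0,6,4,0,0,0,0],[0,7,4,0.001,0,0,0],[0,6,3,0,0,0,0],[0,7,4,0.001,0.001,-0.001,0],[0,6,4,0,0,-0.001,0],[0,7,4,0.001,0,-0.001,0],[0,6,4,0,0,0,0],[0,7,3.5,0,0,-0.001,0],[0,0,0,0,0,0,0],[0,0,0,0,0,0,0],[0,0,0,0,0,0,0]]}}

```text
t: 19.73
tcp_pos: [0.6119, 0.1746, 0.2324]
tool_rot: [150.2, 0.1, 93.6]
contact_force: [-0.3, -0.3, -1.4]
grip_width: 0.0099
grasp_force: 30.0
```

Run:
```python
from goal import *
T=tcp();state();st=bot.get_state()
plan([[*T,*eT,2,0]])
R=Ro.from_euler('xyz',st['tool_rot'],degrees=True).as_matrix();p=st['tcp_pos']
# card boxes in card frame (mm, origin foot)
CB=[box(-28,28,-5,5,58,80),box(-28,28,-1.5,1.5,17,58),box(-25,25,-4,4,0,17)]
Rc=R@np.diag([-1,1,-1])
tiles=[]
for c,(x,y,w,h) in dict(side=(40,150,260,260),top=(130,70,200,200)).items():
    im=bot.capture(c)[:,:,::-1].copy()
    for P in CB:
        W=(P-[0,0,.079])@Rc.T+p
        hh=cv2.convexHull(proj(c,W).astype(np.float32));cv2.polylines(im,[(hh*16).round().astype(int)],True,(0,255,255),1,cv2.LINE_AA,4)
    for P in CAM[2:]:
        hh=cv2.convexHull(proj(c,place([.6315,.1762,np.radians(3.7)],P)).astype(np.float32));cv2.polylines(im,[(hh*16).round().astype(int)],True,(0,0,255),1,cv2.LINE_AA,4)
    tiles.append(cv2.resize(im[y:y+h,x:x+w],(400,400),interpolation=2))
    for l in('coil_card_mid','coil_card'): print(c,l,[(np.round(d['position'],1),round(d['confidence'],2)) for d in bot.place_of(c,l)[:1]])
    print(proj(c,[p-.039*zc,p-.079*zc,F]).round(1))
cv2.imwrite('pics/fin.png',np.hstack(tiles))
```

```text
19.73 [0.6119 0.1746 0.2324] [150.19   0.1   93.63] q [-66.   -2.1  39.8 114.4  19.   40.8 -33.8] F [-0.3 -0.3 -1.4] 0.0099 29.969713389873505
[[0.0, 0.0, -1.0, -0.002, 0.001, 0.0, 0], [0.3, 0.8, -0.1, -0.001, 0.001, 0.0, 0]]
[0.612  0.175  0.2338] [150.02  -0.    93.69]
side coil_card_mid [(array([212.6, 280.4]), 0.61)]
side coil_card [(array([202.9, 296.1]), 0.78)]
[[212.2 281. ]
 [204.3 294.9]
 [211.9 280.3]]
top coil_card_mid [(array([215. , 220.2]), 0.73)]
top coil_card [(array([222.1, 207.5]), 0.51)]
[[219.2 215.6]
 [222.6 207.6]
 [218.9 215.4]]
```

View pics/fin.png

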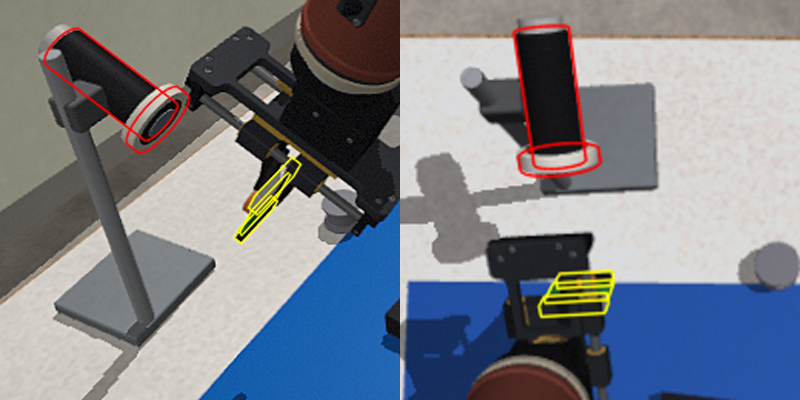

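The card matches its predicted outline, with its coil towards the lens. The ring overlay in the side view looks a few pixels off, so I'll segment the ring numerically in the first pictures and triangulate it.

Run:
```python
from goal import *
from scipy.optimize import least_squares
from scipy import ndimage as nd
P0=[.6315,.1762,np.radians(3.7)]
for c,(x,y,w,h) in dict(side=(105,190,70,70),top=(175,125,70,50)).items():
    im=cv2.imread(f'pics/{c}0.png')[y:y+h,x:x+w].astype(int)
    hsv=cv2.cvtColor(im.astype(np.uint8),cv2.COLOR_BGR2HSV)
    L=np.load(f'm_camera_{c}.npy')[y:y+h,x:x+w]>0
    for th in(120,150):
        m=L&(im.min(2)>th)
        lab,n=nd.label(m);sz=nd.sum(m,lab,range(1,n+1));k=int(np.argmax(sz))+1
        ys,xs=np.nonzero(lab==k);hull=cv2.convexHull(np.c_[xs+x,ys+y].astype(np.float32))
        print(c,th,sz.max(),xs.min()+x,xs.max()+x,ys.min()+y,ys.max()+y,'ell',np.round(cv2.fitEllipse(hull)[0],1),np.round(cv2.fitEllipse(hull)[1],1),round(cv2.fitEllipse(hull)[2]))
    for s in(-3,0,5,10):
        hh=cv2.convexHull(proj(c,place(P0,cyl(g+s*ax,g+(s+.01)*ax,34))).astype(np.float32));print(s,proj(c,place(P0,[(g+s*ax)/1e3])).round(1),np.round(cv2.fitEllipse(hh)[1],1),hh.min((0,1)).round(1),hh.max((0,1)).round(1))
    hh=proj(c,place(P0,np.vstack(CAM[:1])));print('base',hh.round(1).tolist() if 0 else '')
```

```text
side 120 340.0 123 158 205 233 ell [140.5 218.7] [16.6 42. ] 52
side 150 205.0 131 157 205 223 ell [143.8 214. ] [13.7 28.2] 62
-3 [[145.7 229.8]] [13.7 49.6] [128.2 210.7] [162.4 248.8]
0 [[144.  228.5]] [13.9 49.6] [126.5 209.4] [160.7 247.5]
5 [[141.2 226.3]] [14.3 49.6] [123.6 207.2] [157.9 245.3]
10 [[138.3 224.1]] [14.6 49.7] [120.6 205.1] [155.2 243.2]
base 
top 120 345.0 189 228 140 156 ell [208.9 147.2] [18.1 41.8] 86
top 150 244.0 193 226 143 155 ell [210.1 148. ] [15.4 34.6] 85
-3 [[209.8 152.3]] [ 9.7 40.4] [189.6 147.2] [229.8 157.7]
0 [[209.6 150.6]] [ 9.6 40.5] [189.4 145.6] [229.5 156. ]
5 [[209.2 147.7]] [ 9.4 40.6] [188.9 142.8] [229.2 153. ]
10 [[208.8 144.8]] [ 9.2 40.7] [188.4 140. ] [228.8 150. ]
base
```

Run:
```python
from goal import *
C2=CAM[:3]+[cyl(g,g+10*ax,34)]
L={c:np.load(f'm_camera_{c}.npy') for c in M}
for parts,n in((C2,'all'),(C2+[box(105,165,-12,57,262,290)],'all+clamp')):
    for cs in(('side','top'),('side',),('top',)):
        p,e=fit([.6315,.1762,.06],parts,{c:L[c] for c in cs});print(n,cs,p[:2].round(4),np.degrees(p[2]).round(2),round(e,3))
p=[.6315,.1762,np.radians(3.7)]
for c in M:
    a=mask(c,p,C2)>.5;m=L[c]>0
    for nm,d in(('extra model',a&~m),('extra seen',m&~a)):
        ys,xs=np.nonzero(d);print(c,nm,d.sum(),'near ring',[(int((d[y:y+12,x:x+12]).sum()),x,y) for y in range(72,252,12) for x in range(60,264,12) if d[y:y+12,x:x+12].sum()>18])
```

```text
all ('side', 'top') [0.6313 0.1765] 3.6 0.205
all ('side',) [0.6324 0.1759] 3.64 0.106
all ('top',) [0.6313 0.1747] 4.13 0.098
all+clamp ('side', 'top') [0.6317 0.1754] 3.84 0.244
all+clamp ('side',) [0.6323 0.1745] 4.06 0.116
all+clamp ('top',) [0.6312 0.1747] 4.12 0.125
side extra model 704 near ring [(19, 60, 180), (34, 60, 192), (21, 60, 204), (19, 72, 228), (21, 96, 228), (32, 84, 240), (35, 96, 240)]
side extra seen 404 near ring [(39, 60, 168), (79, 72, 168), (20, 60, 180), (109, 96, 216)]
top extra model 232 near ring [(29, 168, 96), (20, 216, 108), (34, 180, 132)]
top extra seen 276 near ring [(73, 192, 72), (35, 204, 72), (90, 180, 108)]
```

The camera pose is stable within about 1 mm. A last hold to read the settled pose follows.

{"api": "send_rows", "payload": {"series": [[0,0,0,0,0,0,0],[0,0,0,0,0,0,0],[0,0,0,0,0,0,0]]}}

```text
t: 20.28
tcp_pos: [0.6121, 0.1748, 0.2328]
tool_rot: [150.2, 0.1, 93.7]
contact_force: [-0.8, 0.5, -1.6]
grip_width: 0.0097
grasp_force: 30.0
```

{"api": "send_rows", "payload": {"series": [[0,0,0,0,0,0,0],[0,0,0,0,0,0,0]]}}

```text
t: 20.45
tcp_pos: [0.6121, 0.1747, 0.2327]
tool_rot: [150.2, 0.1, 93.6]
contact_force: [0.5, -0.5, -2.3]
grip_width: 0.0099
grasp_force: 30.0
```

{"api": "send_rows", "payload": {"series": [[0,0,0,0,0,0,0],[0,0,0,0,0,0,0]]}}

```text
t: 20.62
tcp_pos: [0.6121, 0.1747, 0.2327]
tool_rot: [150.2, 0.1, 93.6]
contact_force: [-1.0, -0.8, -1.7]
grip_width: 0.0101
grasp_force: 30.0
```

{"api": "send_rows", "payload": {"series": [[0,0.5,-1,-0.002,0.001,0,0],[0,0,0,0,0,0,0],[0,0,0,0,0,0,0],[0,0,0,0,0,0,0],[0,0,0,0,0,0,0],[0,0,0,0,0,0,0]]}}

```text
t: 21.12
tcp_pos: [0.612, 0.1747, 0.2338]
tool_rot: [150.0, 0.0, 93.7]
contact_force: [0.8, 0.4, -2.0]
grip_width: 0.0098
grasp_force: 30.0
```

```bash
python3 -c "
from plan import *
state();print(np.abs(bot.get_state()['joint_vel']).max());print(bot.job_done())"
```

```text
21.12 [0.612  0.1747 0.2338] [1.5005e+02 2.0000e-02 9.3670e+01] q [-66.   -2.3  39.7 114.4  19.1  40.8 -33.8] F [ 0.8  0.4 -2. ] 0.0098 29.969783127307892
0.10263698740425974
the job is handed in; nothing more can be done
None
```

I handed the job in at 21.1 s: the bar is in the fully shut drawer, and the arm holds the coil card still at the focus point, coil side to the lens, placed to about 2 mm; the one high force was about 44 N, from the fingers pressing the handle at the drawer's end stop.

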